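# Slide the jumper tray between its bays and complete its kit

## Robot

A 7-joint arm with a two-finger parallel gripper is mounted at the origin on the work surface. World frame = base frame: x ahead of the robot, y to its left, z up, the work surface at z = 0. Lengths are in m, angles in rad, forces in N, time in s.
With the tool pointing down it reaches from about 0.425 to 0.825 m from the base axis. Payload 3.6 kg.
Tool frame: the origin (TCP) lies between the finger pads; the fingertips stand 25 mm ahead of it and the grasp point (between the pads) lies 6 mm ahead of it (ctrl.tip_reach is the distance from the TCP to the fingertips, in m); z points along the fingers, y is the line along which they close (so a half turn about z gives the same grasp; the last joint's range is limited). The gripper opens to 85 mm and grips with 20 to 120 N. Pads are 22 mm wide; open, the fingers measure 114 mm over their backs; the gripper's body (76 mm by 85 mm) begins 54 mm behind the grasp point. The pads swing forward as they close: fully open they stand 13 mm farther back than shut.
Start: joints at [-1.335, 0.615, -0.013, 1.423, 0.008, 1.103, -0.04], TCP at [0.168, 0.628, 0.226] pointing down, gripper open.
Joint ranges: [-3.12, 3.12], [-0.3, 2.06], [-1.34, 1.32], [0.26, 2.42], [-1.36, 4.5], [0.01, 1.98], [-2.84, 2.84]. Speed limits (rad/s): [2.79, 2.79, 3.14, 3.14, 3.14, 3.14, 3.14].

## Interface

Orientations are given as a rotation vector (axis times angle).
In Python, from workcell import ctrl, snapshot, camera_model gives the robot as it stands.
- The arm moves only by the shell command python3 -m inch 'ROWS' [FORCE]. ROWS is JSON, a list that holds one entry, the list of rows, each a list of 5 numbers: the shift along the tool's x, y, z in mm, then the turn about the tool's z in rad, then the closure, from 0 (fully open) to 1 (shut). A call has 1 to 20 rows; each row is the pose to reach, as a shift and turn from the pose commanded when the call began, along the tool's axes at that moment; what a row does not reach only later rows make up. A row lasts 1/8 s, in which the tool goes at most 62.5 mm and 10.7 degrees, less where a joint would pass 70% of its speed; a pose out of reach is approached as far as the arm can. A call with a gripper value outside its range is refused whole. The fingers move at their own pace and stop on an object; FORCE is the grip in N (left out, the last holds). Time passes only in rows, so rows that repeat a pose let the fingers close. It gives the time, the measured TCP pose, the force, the opening and the grip force at its end, in the units of the state.
- ctrl.read_state(): the state, without advancing time (a new reading comes with each control period).
- snapshot(name): name is "scene" or "top" or "wrist"; returns the picture (480x640x3 uint8, blue, green, red); there is no depth.
- camera_model(name): a dict with "camera_matrix" (3x3 intrinsics, pixels), "dist" ([k1, k2, p1, p2, k3] as OpenCV has them; the pictures are not rectified), "R" (3x3) and "t" (3): a world point X has camera coordinates R X + t; the wrist camera has in their place "T_tool_cam" (4x4, takes a point from camera to tool coordinates, whose origin is the TCP and whose axes are the flange's). Camera axes: x right, y down, z forward; pixel columns grow to the right and rows downward; lengths in m; the calibration is good to about 2 mm. A picture is of the moment at which its call begins: read the wrist's pose just before it. camera_model takes no time and is no camera call.
- ctrl.sign_off(): hands the job in; it is judged then, once.
The state is a dict: "time_s": time; "qpos": joint angles; "qd": joint speeds; "effort": joint torques, N m; "eef_pos": TCP position; "ee_rot": TCP orientation; "wrist_force": force on the tool from outside, world axes, zero at the start; "torque": the same for the moment, N m; "finger_gap": finger opening in m; "finger_force": force on a finger pad.
Only numpy, scipy, OpenCV 4.12 (cv2) and the standard library are available. Lean on these libraries where they do the work, as an engineer would, in place of code of your own. Each camera call takes 0.05 s, during which the arm holds its last target. There are 200 camera calls.

## Task

Complete the kit in the green jumper tray without ever lifting the tray off the bench: slide it out from under the yellow-sided dust flap until it lies inside the white outline, let go, and stand the middle-length (30 mm) brass hex spacer upright in the tray's empty compartment. Then take the tray again, by the black post that stays clear of the flap, and slide it under the blue-sided dust flap until it lies inside the blue outline, with the spacer still standing and the steel can still upright in its own compartment. Leave the other spacers and things on the bench where they are.

Things in the scene. Friction and masses are not known exactly. Their poses are not given: they have to be found in the camera images.
- tray: loose green plastic tray, 0.2-0.4 kg. Origin: centre of underside; z up, y along its length. Body 70 (x) x 150 (y) mm, walls 4 thick, 16 high, floor 5. A divider makes two cells 62 x 69 mm centred at y = -36.5 (empty) and +36.5 (steel can). Black grip posts 16 x 16 mm at y = -88 and +88, tops 40 above the bench, each on a tongue 26 wide, 8 thick, ending at y = -101 and +101
- post_a (a point): centre of the top of the grip post at the tray's -y end (beside the empty compartment), 40 mm above the bench
- post_b (a point): centre of the top of the grip post at the tray's +y end (beside the can's compartment), 40 mm above the bench
- empty_cell (a point): centre of the floor of the tray's empty compartment, 5 mm above the bench
- can: loose steel crystal oscillator can, 30 x 38 x 20 mm tall, lying loose and upright in the tray's +y compartment; origin at the centre of its underside, z up
- spacer_15: brass hex spacer standing on end, 16 mm across flats (18.5 mm across corners), 15 mm tall, 24 g; origin at the centre of its underside, z up, flats face x and every 60 degrees on; the shortest, not wanted
- spacer_30: brass hex spacer standing on end, 16 mm across flats (18.5 mm across corners), 30 mm tall, 48 g; origin at the centre of its underside, z up, flats face x and every 60 degrees on; the middle length, the wanted one
- spacer_45: brass hex spacer standing on end, 16 mm across flats (18.5 mm across corners), 45 mm tall, 72 g; origin at the centre of its underside, z up, flats face x and every 60 degrees on; the longest, not wanted
- load_mark: loading mark: flush cork inlay in the bench with a white outline, 94 mm (x) by 220 mm (y) inside, fixed, nothing stands up. Origin at its centre, y along its length, z up
- bay_yellow: fixed yellow-sided bay: two yellow cheeks and a fixed clear flap (not to be opened) form a low tunnel along y, open at both ends. Origin on the bench at its middle, z up. Flap and cheeks 100 mm long (y), 114 mm inside width (x), cheeks 6 thick; flap underside 52, top 56 mm up. yellow outline flush in the bench, 94 (x) x 220 mm (y) inside, same centre. Tray starts here
- bay_blue: fixed blue-sided bay: two blue cheeks and a fixed clear flap (not to be opened) form a low tunnel along y, open at both ends. Origin on the bench at its middle, z up. Flap and cheeks 100 mm long (y), 114 mm inside width (x), cheeks 6 thick; flap underside 52, top 56 mm up. blue outline flush in the bench, 94 (x) x 220 mm (y) inside, same centre. Tray ends here
- probe_cap: loose orange silicone probe tip cap, 18 mm wide, 30 mm tall, standing; origin under its centre; bystander
- flux_bottle: loose closed amber bottle, 36 mm wide, 75 mm tall, standing; origin under its centre; bystander
- driver: loose screwdriver, 170 mm long, lying along its x axis; bystander
Not all that is in view belongs to the job. What is meant by the tray is not pink, and is the smaller of those in its own colour.

How it is judged:
On the way, in this order (a step that is already met when the one before it is completed fails the run):
1. the tray lies inside the white outline of the loading mark, let go and still (horizontal distance between tray and load_mark below 0.018 m and angle between the y axis of tray and the y axis of load_mark, either way round below 0.17 rad and height (world z) of tray below 0.004 m and contact force between tray and the fingers below 0.1 N and linear speed of tray below 0.01 m/s), for 0.2 s.
2. with the tray still lying on the loading mark, the 30 mm spacer stands let go in the empty compartment (horizontal distance between tray and load_mark below 0.03 m and x of spacer_30 in the frame of tray between -0.03 and 0.03 m and y of spacer_30 in the frame of tray between -0.07 and -0.004 m and z of spacer_30 in the frame of tray between 0.001 and 0.01 m and angle between spacer_30's own z axis and vertical below 0.15 rad and contact force between spacer_30 and the fingers below 0.1 N and linear speed of spacer_30 below 0.02 m/s), for 0.2 s.
At the end, for the whole second after the job is handed in: the tray rests flat on the bench under the blue-sided flap, its centre within 18 mm of the outline's centre and its long axis within 0.17 rad of the bay's, at rest; the 30 mm spacer stands upright (within 0.15 rad) on the floor of the once empty compartment and the can stands upright in its own (horizontal distance between tray and bay_blue below 0.018 m and angle between the y axis of tray and the y axis of bay_blue, either way round below 0.17 rad and height (world z) of tray below 0.004 m and x of spacer_30 in the frame of tray between -0.03 and 0.03 m and y of spacer_30 in the frame of tray between -0.07 and -0.004 m and z of spacer_30 in the frame of tray between 0.001 and 0.01 m and angle between each of spacer_30, can's own z axis and vertical below 0.15 rad and x of can in the frame of tray between -0.03 and 0.03 m and y of can in the frame of tray between 0.004 and 0.07 m and z of can in the frame of tray between 0.001 and 0.01 m and linear speed of tray below 0.01 m/s and linear speed of spacer_30 below 0.02 m/s); the robot touches nothing.
It fails at once if the tray is lifted off the bench (centre over 10 mm up, or tilted over 0.12 rad) (height (world z) of tray above 0.01 m or angle between tray's own z axis and vertical above 0.12 rad).
It fails at once if another spacer or a bystander is moved more than 30 mm (distance of any of spacer_15, spacer_45, probe_cap, flux_bottle, driver from where it was at the start of the episode above 0.03 m).
It also fails if it takes over 67 s, if anything falls off the work surface, if the arm or the gripper's body presses on something with over 40 N, if the wrist force passes 120 N, or if a joint passes its speed limit or range.

## Working session

There is one attempt and no reset: what is moved stays moved. The work goes in short steps, Python scripts to look and compute and a shell command to move; the robot and the scene stay as the last step left them, time stands still between calls to the robot, and variables do not carry over. Pictures are saved under pics/ and viewed, at most 10 in all, crops included, and the job is handed in when it is done.

```bash
mkdir -p pics; ls
python3 - <<'E'
from workcell import ctrl,snapshot,camera_model
import cv2
s=ctrl.read_state();print(s)
for n in("scene","top"):
    cv2.imwrite(f"pics/{n}0.png",snapshot(n))
    m=camera_model(n);print(n,{k:__import__('numpy').round(v,4).tolist() for k,v in m.items()})
print(camera_model("wrist"))
E
```

```text
pics
{'time_s': 0.0, 'qpos': array([-1.33552807,  0.6159427 , -0.01265711,  1.42492447,  0.00810423,
        1.10340534, -0.0404191 ]), 'qd': array([-0.00062966, -0.00239525, -0.00124132,  0.0001354 ,  0.00055783,
       -0.00090873, -0.00148406]), 'effort': array([ 6.47696561e-05, -4.69222534e+01,  2.59249527e-01, -1.71032488e+01,
        9.95845359e-03,  9.54465562e-03,  4.57218903e-07]), 'eef_pos': array([0.16797903, 0.62709892, 0.22491435]), 'ee_rot': array([-0.40984011, -3.11441551,  0.00409922]), 'wrist_force': array([-0.40796262,  0.59309455,  0.14925961]), 'torque': array([-0.00777778,  0.0139129 , -0.00519967]), 'finger_force': 0.0, 'finger_gap': 0.08516886898171219}
scene {'camera_matrix': [[542.5686, 0.0, 317.0542], [0.0, 542.5686, 250.4879], [0.0, 0.0, 1.0]], 'dist': [-0.1639, 0.0, 0.0, 0.0, 0.0], 'R': [[-0.6278, 0.7782, -0.0162], [0.5136, 0.3985, -0.7599], [-0.5849, -0.4854, -0.6498]], 't': [0.3127, -0.2274, 1.5447]}
top {'camera_matrix': [[554.2191, 0.0, 325.5948], [0.0, 554.2191, 236.7869], [0.0, 0.0, 1.0]], 'dist': [-0.0725, 0.0, 0.0, 0.0, 0.0], 'R': [[0.0286, -0.9995, -0.0157], [-0.9911, -0.0263, -0.1308], [0.1303, 0.0193, -0.9913]], 't': [0.0066, 0.5211, 1.2436]}
{'camera_matrix': array([[378.79384703,   0.        , 322.25014203],
       [  0.        , 378.79384703, 231.14103428],
       [  0.        ,   0.        ,   1.        ]]), 'dist': array([-0.00497239,  0.        ,  0.        ,  0.        ,  0.        ]), 'T_tool_cam': array([[ 2.28553012e-04, -9.63976007e-01, -2.65989109e-01,
         6.84190591e-02],
       [ 9.99999219e-01,  5.47124722e-04, -1.12358838e-03,
        -2.31157179e-04],
       [ 1.22864145e-03, -2.65988645e-01,  9.63975379e-01,
        -1.47597115e-01],
       [ 0.00000000e+00,  0.00000000e+00,  0.00000000e+00,
         1.00000000e+00]])}
```

View pics/top0.png

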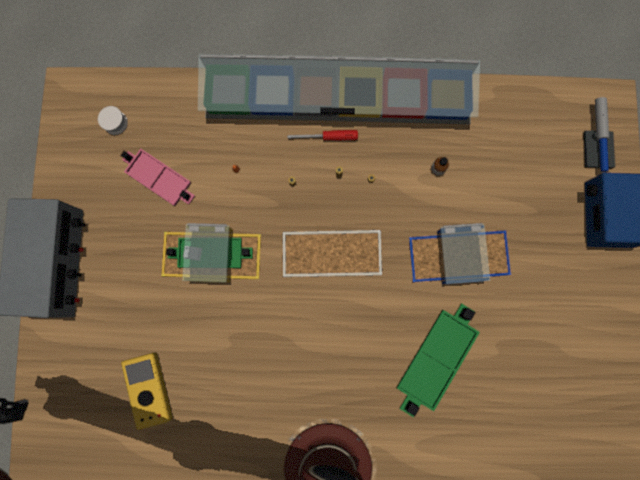

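View pics/scene0.png

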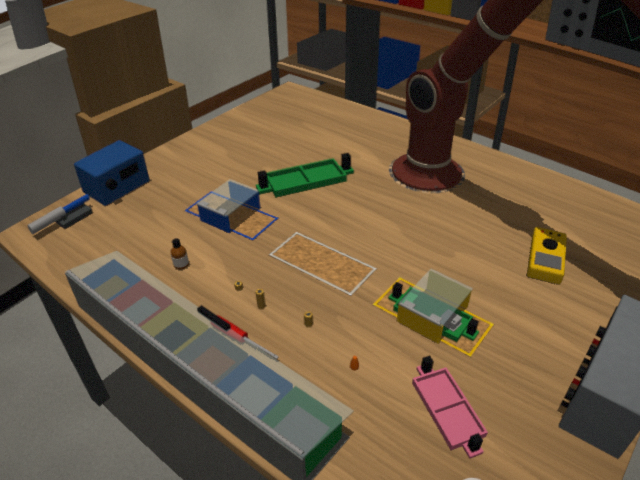

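The top view shows the yellow bay with the small green tray at (211,253), the load mark at (332,253) and the blue bay at (460,255). The 30 mm spacer looks to be the one at (292,181), with the 45 at (339,172) and the 15 at (371,179). Next I'll measure these and zoom in.

```bash
cat > h.py <<'E'
import numpy as np,cv2
from workcell import ctrl,snapshot,camera_model
from scipy.spatial.transform import Rotation as Ro
def ray(cam,uv,z,st=None):
    m=camera_model(cam);K=m["camera_matrix"];d=np.array(m["dist"])
    p=cv2.undistortPoints(np.array(uv,float).reshape(-1,1,2),np.array(K),d).reshape(-1,2)
    v=np.c_[p,np.ones(len(p))]
    if cam=="wrist":
        T=np.eye(4);T[:3,:3]=Ro.from_rotvec(st["ee_rot"]).as_matrix();T[:3,3]=st["eef_pos"];T=T@m["T_tool_cam"];C=T[:3,3];D=v@T[:3,:3].T
    else:
        R=np.array(m["R"]);C=-R.T@np.array(m["t"]);D=v@R
    return C+D*((z-C[2])/D[:,2])[:,None]
def blobs(img,lo,hi,mina,box=None):
    h=cv2.inRange(cv2.cvtColor(img,cv2.COLOR_BGR2HSV),np.array(lo),np.array(hi))
    if box: q=np.zeros_like(h);x0,y0,x1,y1=box;q[y0:y1,x0:x1]=h[y0:y1,x0:x1];h=q
    n,l,s,c=cv2.connectedComponentsWithStats(h)
    return [(c[i].round(1).tolist(),s[i].tolist()) for i in range(1,n) if s[i,4]>=mina],h
E
python3 - <<'E'
from h import *
t=cv2.imread("pics/top0.png");s=cv2.imread("pics/scene0.png")
w=ray("top",[[332,253.5],[211,255],[460,256]],0);print("mark,yel,blue",w.round(4))
for n,lo,hi,box in [("white",[0,0,190],[180,50,255],(270,220,400,290)),("yel",[20,150,120],[32,255,255],(155,215,270,295)),("blue",[105,140,60],[128,255,255],(400,215,520,295)),("black",[0,0,0],[180,255,45],(155,220,270,290)),("or",[0,150,60],[12,255,255],(225,155,250,180))]:
    b,m=blobs(t,lo,hi,8,box);print(n,b)
    if n in("white","yel","blue"):
        p=cv2.findNonZero(m);r=cv2.minAreaRect(p);print(r, ray("top",r[0],0).round(4), ray("top",cv2.boxPoints(r),0).round(3).tolist())
a=cv2.resize(t[215:295,155:275],None,fx=5,fy=5,interpolation=cv2.INTER_CUBIC)
b=cv2.resize(t[155:200,270:390],None,fx=5,fy=5,interpolation=cv2.INTER_CUBIC)
cv2.imwrite("pics/a.png",np.vstack([a[:370],b]))
c=cv2.resize(s[255:355,370:500],None,fx=6,fy=6,interpolation=cv2.INTER_CUBIC)[:600]
cv2.imwrite("pics/c.png",c)
E
```

```text
mark,yel,blue [[ 0.4859  0.0054  0.    ]
 [ 0.4744  0.2923  0.    ]
 [ 0.488  -0.2966  0.    ]]
white []
((331.56903076171875, 253.2432098388672), (42.50101852416992, 95.99954986572266), 88.78113555908203) [[0.4865 0.0064 0.    ]] [[0.532, 0.123, 0.0], [0.542, -0.105, 0.0], [0.442, -0.109, 0.0], [0.431, 0.117, 0.0]]
yel [([168.5, 253.8], [162, 232, 23, 45, 231]), ([250.7, 256.2], [231, 233, 30, 46, 283])]
((210.93075561523438, 254.88931274414062), (97.58221435546875, 45.039058685302734), 1.6602823734283447) [[0.4747 0.2925 0.    ]] [[0.421, 0.408, 0.0], [0.529, 0.412, 0.0], [0.528, 0.177, 0.0], [0.421, 0.175, 0.0]]
blue [([498.6, 232.9], [486, 231, 20, 9, 31]), ([418.8, 259.9], [410, 236, 32, 46, 120]), ([506.4, 249.1], [506, 241, 2, 17, 18]), ([500.5, 273.7], [490, 269, 20, 7, 35])]
((459.3883361816406, 257.4365539550781), (46.951805114746094, 97.32347106933594), 85.91438293457031) [[ 0.4845 -0.2952  0.    ]] [[0.529, -0.176, 0.0], [0.552, -0.407, 0.0], [0.44, -0.414, 0.0], [0.418, -0.185, 0.0]]
black [([171.0, 251.9], [167, 249, 9, 7, 58]), ([245.2, 252.0], [242, 249, 8, 7, 50])]
or [([235.4, 168.0], [233, 165, 6, 7, 34])]
```

View pics/a.png

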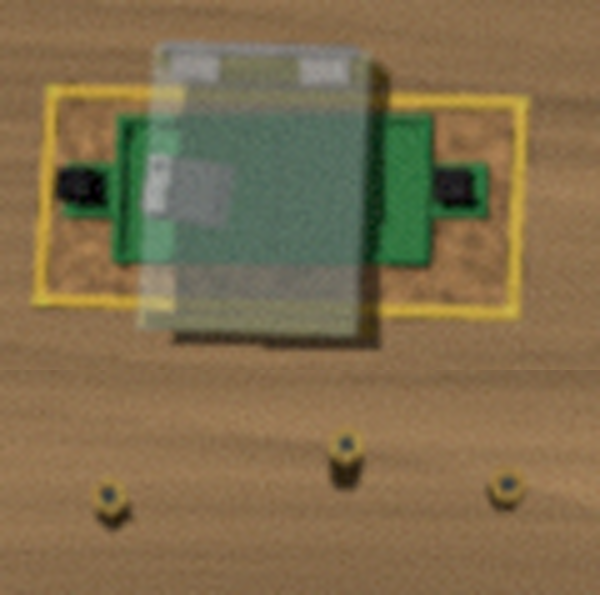

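View pics/c.png

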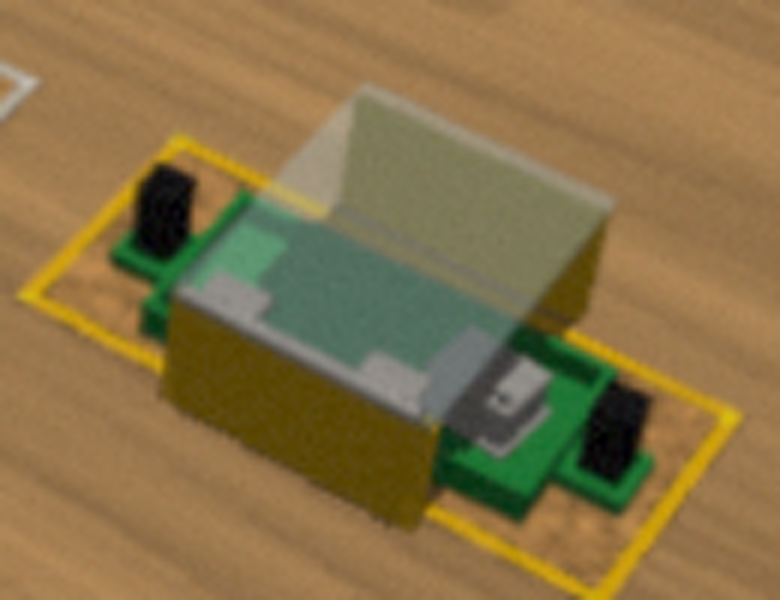

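The crops show the can in the compartment at the world +y end, in the crop at (190,190) px, and the empty cell at the −y end. So post_a is the −y (right) post. The 30 mm spacer is at top (292,180).

```bash
cat >> h.py <<'E'
def go(x,y,z,a,s=None):
    "rows to TCP (x,y,z), tool y at world azimuth a (mod pi)"
    s=s or ctrl.read_state();M=Ro.from_rotvec(s["ee_rot"]).as_matrix()
    d=M.T@(np.array([x,y,z])-s["eef_pos"])*1000
    cur=np.arctan2(M[1,1],M[0,1]);t=(cur-a+np.pi/2)%np.pi-np.pi/2
    print("shift mm",d.round(1),"turn",round(t,3),"t",round(s["time_s"],2),"tcp",s["eef_pos"].round(4),"q7",s["qpos"][6].round(2),"tilt",M[2].round(3),"F",s["wrist_force"].round(1),"gap",round(s["finger_gap"],4))
E
python3 - <<'E'
from h import *
def quad(n,p):
    w=ray("top",p,0)[:,:2];e=(w[0]-w[1])+(w[3]-w[2]) # toward +y
    c=w.mean(0);print(n,c.round(4),"yaw",np.arctan2(-e[0],e[1]).round(4),np.linalg.norm(w[0]-w[1]).round(3),np.linalg.norm(w[1]-w[2]).round(3))
quad("yellow",[[164.4,232.4],[260.6,234.4],[259.2,278.6],[161.6,275.8]])
t=cv2.imread("pics/top0.png")
g=cv2.cvtColor(t,cv2.COLOR_BGR2HSV)
m=cv2.inRange(g,np.array([0,0,150]),np.array([180,60,255]));m[:,:275]=0;m[:,390:]=0;m[:225]=0;m[285:]=0
h=cv2.convexHull(cv2.findNonZero(m));print("white hull",cv2.approxPolyDP(h,4,True).reshape(-1,2).tolist())
m=cv2.inRange(g,np.array([105,140,60]),np.array([128,255,255]));m[:,:400]=0;m[:,520:]=0;m[:225]=0;m[290:]=0;m[:,436:490]=0
h=cv2.convexHull(cv2.findNonZero(m));print("blue hull",cv2.approxPolyDP(h,4,True).reshape(-1,2).tolist())
pp=ray("top",[[171,251.9],[245.2,252]],.04)[:,:2];d=pp[0]-pp[1]
print("posts b,a",pp.round(4),"len",np.linalg.norm(d),"yaw",np.arctan2(-d[0],d[1]),"c",pp.mean(0))
print("30",ray("top",[[292,180.4]],.03).round(4),"45",ray("top",[[339.2,170.2]],.045).round(4),"15",ray("top",[[371.4,178.2]],.015).round(4),"cap",ray("top",[[235.4,168]],.02).round(4))
print(ctrl.tip_reach)
yaw=np.arctan2(-d[0],d[1]);go(pp[1,0],pp[1,1],.16,yaw)
E
```

```text
yellow [0.474  0.2918] yaw 0.0035 0.232 0.105
white hull [[381, 274], [284, 276], [283, 232], [379, 230]]
blue hull [[509, 273], [413, 281], [410, 238], [504, 231]]
posts b,a [[0.4753 0.377 ]
 [0.4799 0.2044]] len 0.1726391407553286 yaw 0.02651246034092397 c [0.47758213 0.29066483]
30 [[0.6528 0.1038 0.03  ]] 45 [[ 0.6762 -0.0064  0.045 ]] 15 [[ 0.6664 -0.0834  0.015 ]] cap [[0.6823 0.241  0.02  ]]
0.025
shift mm [-410.6 -327.5   65.8] turn 1.283 t 0.1 tcp [0.1681 0.6272 0.225 ] q7 -0.04 tilt [-0.    -0.002 -1.   ] F [-0.9 -0.7  0.1] gap 0.0854
```

```bash
python3 -m inch '[[[-411,-328,66,1.283,0],[-411,-328,66,1.283,0],[-411,-328,66,1.283,0],[-411,-328,66,1.283,0],[-411,-328,66,1.283,0],[-411,-328,66,1.283,0],[-411,-328,66,1.283,0],[-411,-328,66,1.283,0],[-411,-328,66,1.283,0],[-411,-328,66,1.283,0],[-411,-328,66,1.283,0],[-411,-328,66,1.283,0],[-411,-328,66,1.283,0]]]' 60
python3 - <<'E'
from h import *
def quad(n,p):
    w=ray("top",p,0)[:,:2];e=(w[0]-w[1])+(w[3]-w[2]);c=w.mean(0);print(n,c.round(4),"yaw",np.arctan2(-e[0],e[1]).round(4))
quad("white",[[283,232],[379,230],[381,274],[284,276]]);quad("blue",[[410,238],[504,231],[509,273],[413,281]])
s=ctrl.read_state();i=snapshot("wrist");cv2.imwrite("pics/w1.png",i)
b,m=blobs(i,[0,0,0],[180,255,45],80);print(b)
for c,_ in b: print(c,ray("wrist",c,.04,s).round(4))
go(.48,.2044,.04,.0265,s)
E
```

```text
time_s: 1.72
eef_pos: [0.4796, 0.206, 0.1602]
ee_rot: [-2.189, -2.253, -0.0]
wrist_force: [-0.3, -0.1, -0.3]
finger_gap: 0.0853
finger_force: 0.0
white [0.4873 0.0061] yaw 0.0478
blue [ 0.4888 -0.2947] yaw 0.1044
[([529.5, 11.0], [506, 0, 52, 28, 931]), ([328.5, 220.1], [318, 206, 22, 29, 620]), ([319.4, 415.0], [0, 290, 640, 190, 67701])]
[529.5, 11.0] [[0.6056 0.3477 0.04  ]]
[328.5, 220.1] [[0.4829 0.2077 0.04  ]]
[319.4, 415.0] [[0.4808 0.0374 0.04  ]]
shift mm [ -1.7   0.4 120.2] turn 0.002 t 1.73 tcp [0.4796 0.206  0.1602] q7 -0.19 tilt [ 0.001 -0.    -1.   ] F [-0.3 -0.1 -0.3] gap 0.0853
```

View pics/w1.png

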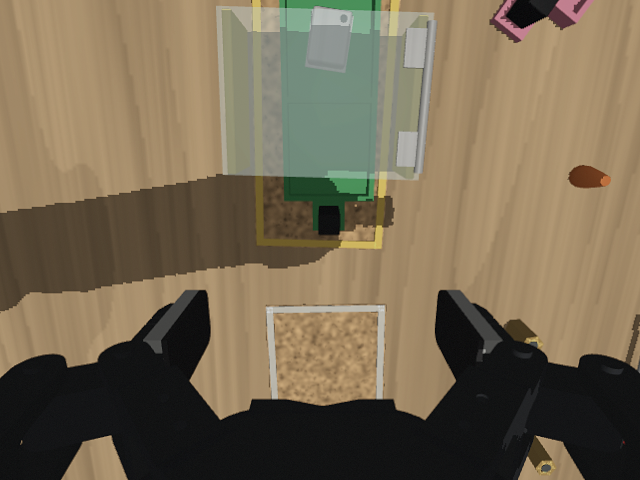

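The wrist view shows the post_a top at about (329,224) px, the tray square with the tool, and nothing in the way below. I'll descend and grip.

```bash
python3 -m inch '[[[-1.5,2.5,60,0,0],[-1.5,2.5,100,0,0],[-1.5,2.5,118,0,0],[-1.5,2.5,120,0,0],[-1.5,2.5,120,0,0.5],[-1.5,2.5,120,0,0.7],[-1.5,2.5,120,0,1],[-1.5,2.5,120,0,1],[-1.5,2.5,120,0,1],[-1.5,2.5,120,0,1]]]' 40
python3 -c "
from h import *
go(.4915,-.0818,.04,.048)"
```

```text
time_s: 3.02
eef_pos: [0.4828, 0.2032, 0.0401]
ee_rot: [-2.192, -2.25, -0.0]
wrist_force: [0.3, 0.9, 0.4]
finger_gap: -0.0001
finger_force: 0.0
shift mm [-2.852e+02  1.200e+00  1.000e-01] turn -0.022 t 3.02 tcp [0.4828 0.2032 0.0401] q7 -0.1 tilt [ 0. -0. -1.] F [0.3 0.9 0.4] gap -0.0001
```

The gap went to zero, so the grasp missed. I'll look.

Run:
```python
from h import *
i=snapshot("wrist");cv2.imwrite("pics/w2.png",i)
t=snapshot("top");b,m=blobs(t,[0,0,0],[180,255,45],20,(155,220,290,290));print(b)
cv2.imwrite("pics/w2.png",np.hstack([cv2.resize(i,(426,320)),cv2.resize(t[200:300,155:275],(374,320))]))
```

```text
[([235.4, 255.3], [214, 220, 39, 70, 1026]), ([171.1, 252.1], [167, 249, 9, 7, 54])]
```

View pics/w2.png

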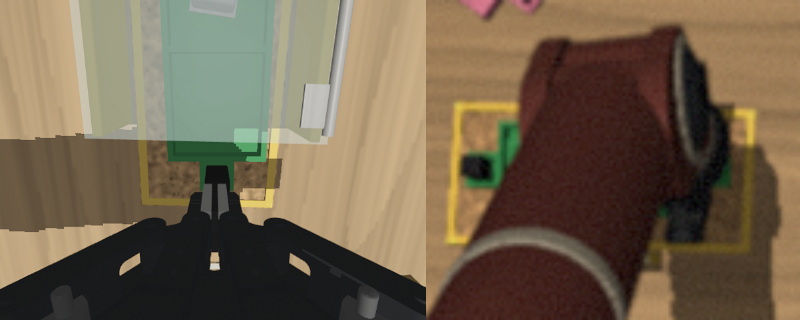

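Run:
```python
from h import *
m=camera_model("wrist");T=np.linalg.inv(m["T_tool_cam"])
for z in(0,.006,.025):
    p=T@[0,0,z,1];u=cv2.projectPoints(p[:3].reshape(1,1,3),np.zeros(3),np.zeros(3),m["camera_matrix"],np.array(m["dist"]))[0];print(z,u.ravel().round(1))
s=ctrl.read_state();i=snapshot("wrist")
print(ray("wrist",[[326,275],[326,245]],.04,s).round(4),ray("wrist",[[326,245],[300,240],[350,240]],.016,s).round(4))
cv2.imwrite("pics/w3.png",cv2.resize(i[200:360,230:430],(800,600),interpolation=cv2.INTER_CUBIC))
```

```text
0 [325.1 291.4]
0.006 [325.  285.7]
0.025 [324.7 269.8]
[[0.483  0.2106 0.04  ]
 [0.4826 0.2237 0.04  ]] [[0.483  0.2162 0.016 ]
 [0.4707 0.2183 0.016 ]
 [0.4943 0.2189 0.016 ]]
```

View pics/w3.png

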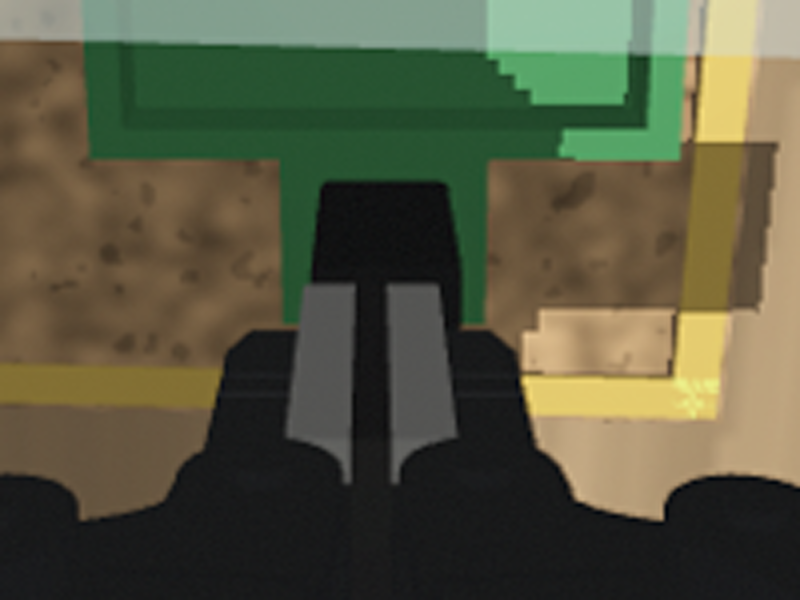

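Run:
```python
from h import *
def proj(P):
    m=camera_model("scene");R=np.array(m["R"]);return cv2.projectPoints(np.array(P,float).reshape(-1,1,3),cv2.Rodrigues(R)[0],np.array(m["t"]),np.array(m["camera_matrix"]),np.array(m["dist"]))[0].reshape(-1,2)
s=ctrl.read_state();i=snapshot("scene")
e=s["eef_pos"];u=proj([e,e+[0,0,-.025],[.482,.205,.04],[.482,.205,.008]]);print(u.round(1))
x0,y0=u[1].astype(int)-[50,45]
c=cv2.resize(i[y0:y0+75,x0:x0+100],(800,600),interpolation=cv2.INTER_CUBIC)
for k,p in enumerate(u):
    q=tuple(((p-[x0,y0]+.5)*8).astype(int));cv2.circle(c,q,4,[(0,0,255),(0,255,255),(255,0,255),(255,255,0)][k],-1)
c0=cv2.imread("pics/scene0.png")
cv2.imwrite("pics/s3.png",c);print(x0,y0)
b,_=blobs(c0,[0,0,0],[180,255,40],20,(380,270,490,345));print(b)
```

```text
[[396.4 284.3]
 [395.4 292.7]
 [397.3 284.4]
 [396.1 295.1]]
345 247
[([396.8, 290.4], [392, 283, 10, 15, 106]), ([471.8, 326.7], [467, 319, 11, 16, 116])]
```

View pics/s3.png

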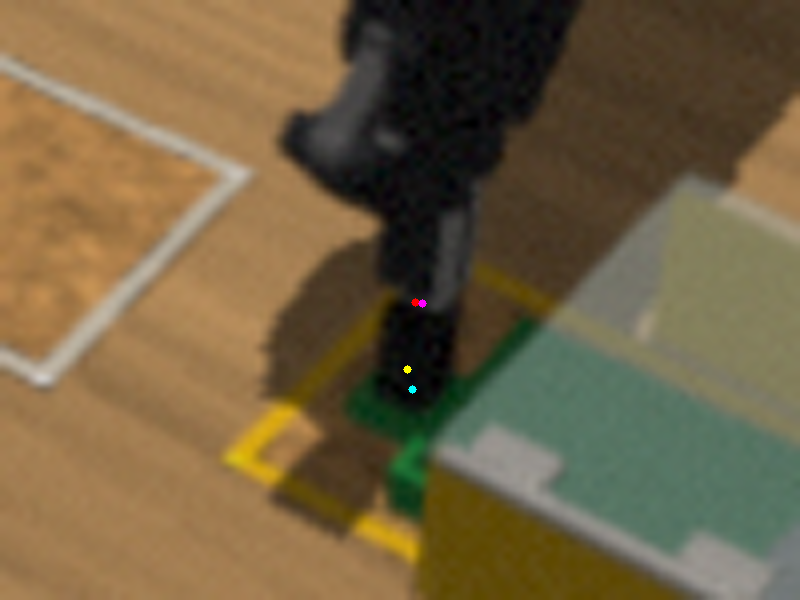

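The scene view shows that the shut fingertips sit just above the post top, at z of about 42 mm. So the real tips are about 27 mm farther back than `tip_reach` says, while the x/y alignment is good. I'll check the wrist camera's scale to see which is off.

Run:
```python
from h import *
s=dict(eef_pos=np.array([.4796,.206,.1602]),ee_rot=np.array([-2.189,-2.253,0]))
i=cv2.imread("pics/w1.png");g=cv2.cvtColor(i,cv2.COLOR_BGR2HSV)
# white outline edges on row 370, yellow outline on row 225
for r,lo,hi in((360,[0,0,170],[180,45,255]),(225,[20,120,100],[32,255,255])):
    c=np.where(cv2.inRange(g,np.array(lo),np.array(hi))[r,240:420])[0]+240
    p=ray("wrist",[[c.min(),r],[c.max()+1,r]],0,s);print(c.min(),c.max(),p.round(4).tolist(),"outer width",p[1,0]-p[0,0])
    for dz in(.0,.025): 
        s2=dict(s);s2["eef_pos"]=s["eef_pos"]+[0,0,dz];p=ray("wrist",[[c.min(),r],[c.max()+1,r]],0,s2);print(dz,p[1,0]-p[0,0],p[0,1])
# tip: tool-frame rays for tip corner px of w3
m=camera_model("wrist");T=m["T_tool_cam"];K=m["camera_matrix"]
for u,v in((230+303/4,200+285/3.75),(230+443/4,200+285/3.75)):
    d=T[:3,:3]@[(u-K[0,2])/K[0,0],(v-K[1,2])/K[1,1],1]
    for x in(.011,0,-.011): k=(x-T[0,3])/d[0];print(x,(T[:3,3]+k*d).round(4))
go(.4825,.206,.013,.026)
```

```text
270 383 [[0.4338, 0.0622, 0.0], [0.54, 0.0653, 0.0]] outer width 0.10614245852533982
0.0 0.10614245852533982 0.06219010858597207
0.025 0.11476318594952106 0.04504897342613137
256 382 [[0.4231, 0.1918, 0.0], [0.5297, 0.1949, 0.0]] outer width 0.10657193714137259
0.0 0.10657193714137259 0.19182449000097523
0.025 0.11522754615897807 0.18521206015385622
0.011 [ 0.011  -0.0077 -0.0098]
0 [ 0.     -0.0089  0.0171]
-0.011 [-0.011  -0.0102  0.044 ]
0.011 [ 0.011   0.006  -0.0098]
0 [0.     0.0074 0.0171]
-0.011 [-0.011   0.0088  0.044 ]
shift mm [ 2.8 -0.3 27.1] turn -0.0 t 3.23 tcp [0.4829 0.2032 0.0401] q7 -0.1 tilt [-0. -0. -1.] F [-0.   1.  -0.5] gap 0.0003
```

The wrist scale is right, so the arm height is true. The shut tips really sit about level with the reported TCP, so I'll open, go 24 mm lower and regrip.

```bash
python3 -m inch '[[[2.5,0,0,0,0],[2.5,0,0,0,0],[2.5,0,0,0,0],[2.5,0,0,0,0],[2.5,0,10,0,0],[2.5,0,18,0,0],[2.5,0,24,0,0],[2.5,0,24,0,0]]]' 40
python3 -m inch '[[[0,0,0,0,0.5],[0,0,0,0,0.7],[0,0,0,0,1],[0,0,0,0,1],[0,0,0,0,1]]]' 40
python3 -c "
from h import *
go(.4915,-.0818,.016,.048)"
```

```text
time_s: 4.22
eef_pos: [0.4823, 0.2055, 0.0154]
ee_rot: [-2.192, -2.25, 0.002]
wrist_force: [-0.0, -0.8, 0.6]
finger_gap: 0.0854
finger_force: 0.0
time_s: 4.85
eef_pos: [0.4833, 0.2058, 0.0165]
ee_rot: [2.193, 2.249, 0.002]
wrist_force: [-0.2, -0.1, 2.5]
finger_gap: 0.0153
finger_force: 39.5
shift mm [-287.7    0.9    0.4] turn -0.022 t 4.85 tcp [0.4833 0.2058 0.0165] q7 -0.09 tilt [ 0.     0.001 -1.   ] F [-0.2 -0.1  2.5] gap 0.0153
```

Gripped, with a 15 mm gap. Now the pull, about 288 mm.

```bash
python3 -m inch '[[[-5,0,0,0,1],[-15,0,0,0,1],[-32,0,0,0,1],[-55,0,0,0,1],[-80,0,0,0,1],[-105,0,0,0,1],[-130,0,0,0,1],[-155,0,0,0,1],[-180,0,0,0,1],[-205,0,0,-0.01,1],[-230,0.5,0,-0.02,1],[-250,1,0,-0.022,1],[-267,1,0,-0.022,1],[-279,1,0,-0.022,1],[-285,1,0,-0.022,1],[-288,1,0,-0.022,1],[-288,1,0,-0.022,1]]]'
python3 - <<'E'
from h import *
t=snapshot("top");cv2.imwrite("pics/t4.png",t)
b,m=blobs(t,[0,0,0],[180,255,45],20,(270,220,400,290));print(b)
b,m=blobs(t,[55,120,40],[85,255,255],100,(200,220,400,290));print(b)
p=cv2.findNonZero(m);r=cv2.minAreaRect(p);print(r,ray("top",r[0],.012).round(4))
go(.4915,-.0818,.1,.048)
E
```

```text
time_s: 6.98
eef_pos: [0.4901, -0.0812, 0.0164]
ee_rot: [-2.164, -2.273, -0.0]
wrist_force: [-0.6, 4.5, 6.7]
finger_gap: 0.015
finger_force: 40.1
[([354.4, 228.9], [352, 220, 7, 21, 52]), ([356.6, 240.7], [350, 226, 15, 28, 73]), ([293.1, 254.8], [291, 251, 6, 8, 35]), ([313.0, 284.5], [310, 278, 7, 12, 28])]
[([324.4, 252.4], [290, 239, 62, 31, 1031])]
((320.33013916015625, 254.41842651367188), (28.409534454345703, 62.500980377197266), 87.75425720214844) [[0.4818 0.0325 0.012 ]]
shift mm [ -0.4   1.3 -83.6] turn 0.001 t 7.03 tcp [ 0.4901 -0.0813  0.0165] q7 0.37 tilt [ 0.002 -0.002 -1.   ] F [0.1 5.2 7.4] gap 0.0152
```

```bash
python3 -m inch '[[[0,0,0,0,0.6],[0,0,0,0,0],[0,0,0,0,0],[0,0,0,0,0],[0,0,-30,0,0],[0,0,-90,0,0],[0,0,-140,0,0]]]'
python3 - <<'E'
from h import *
print(ray("top",[[293.1,254.8]],.04))
go(.6528,.1038,.16,.048)
E
```

```text
time_s: 7.9
eef_pos: [0.4913, -0.0823, 0.1579]
ee_rot: [2.167, 2.274, -0.0]
wrist_force: [1.0, 0.6, -0.3]
finger_gap: 0.0853
finger_force: 0.0
[[0.47645359 0.09399754 0.04      ]]
shift mm [178.2 170.3  -2.2] turn -0.0 t 7.9 tcp [ 0.4913 -0.0823  0.1579] q7 0.31 tilt [-0.  0. -1.] F [ 1.   0.6 -0.3] gap 0.0853
```

```bash
python3 -m inch '[[[60,57,-2,0,0],[119,114,-2,0,0],[178,170,-2,0,0],[178,170,-2,0,0],[178,170,-2,0,0],[178,170,-2,0,0]]]'
python3 - <<'E'
from h import *
t=snapshot("top");b,m=blobs(t,[0,0,0],[180,255,45],20,(270,235,400,275));print(b)
b,m=blobs(t,[55,120,40],[85,255,255],100,(200,220,400,290))
r=cv2.minAreaRect(cv2.findNonZero(m));print("green",r,ray("top",r[0],.012).round(4))
pp=[]
for c,_ in blobs(t,[0,0,0],[180,255,45],20,(270,235,400,275))[0]: print(ray("top",c,.04).round(4))
s=ctrl.read_state();i=snapshot("wrist");cv2.imwrite("pics/w5.png",i)
print(blobs(i,[18,90,60],[34,255,255],60,(250,130,400,290))[0])
go(.6528,.1038,.16,.048,s)
cv2.imwrite("pics/w5c.png",np.hstack([i[130:290,220:420].repeat(3,0).repeat(3,1)[:480,:500],cv2.resize(t[220:290,280:390][:, ::1],(300,191))[:191].copy() if 0 else np.zeros((480,1,3),np.uint8)]))
E
```

```text
time_s: 8.65
eef_pos: [0.6518, 0.1028, 0.1574]
ee_rot: [-2.168, -2.274, 0.004]
wrist_force: [-0.3, -1.7, -0.1]
finger_gap: 0.0852
finger_force: 0.0
[([291.5, 253.5], [285, 244, 13, 16, 92]), ([368.5, 253.5], [366, 250, 6, 7, 30])]
green ((331.01580810546875, 254.28970336914062), (28.65427017211914, 84.16316223144531), 88.85424041748047) [[0.4828 0.0075 0.012 ]]
[[0.4793 0.0978 0.04  ]]
[[ 0.4841 -0.0783  0.04  ]]
[([329.8, 213.8], [318, 199, 25, 33, 492]), ([366.1, 262.0], [362, 248, 9, 33, 80]), ([291.8, 283.5], [287, 278, 13, 12, 60])]
shift mm [ 2.   1.2 -2.3] turn -0.002 t 8.7 tcp [0.6517 0.1018 0.1577] q7 -0.01 tilt [-0.002 -0.002 -1.   ] F [0.3 0.1 0.4] gap 0.0856
```

View pics/w5c.png

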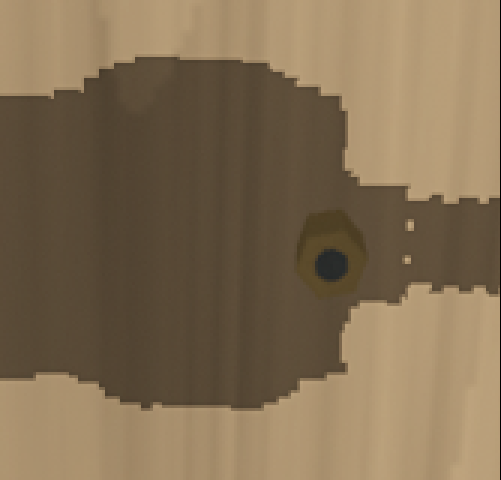

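The wrist crop shows the hex top, with its bore at full-image px (330.3,218.3). The flats face the finger closing direction, so I can grasp without turning.

Run:
```python
from h import *
s=ctrl.read_state();p=ray("wrist",[[330.3,218.3]],.03,s)[0];print(p)
go((p[0]+.6528)/2,(p[1]+.1038)/2,.013,.048,s)
```

```text
[0.6564499  0.10239337 0.03      ]
shift mm [  1.8   3.  145. ] turn -0.003 t 8.75 tcp [0.6518 0.1014 0.158 ] q7 -0.01 tilt [-0.002 -0.001 -1.   ] F [ 0.6  0.  -1.1] gap 0.0858
```

```bash
python3 -m inch '[[[1.5,4,50,0,0],[1.5,4,95,0,0],[1.5,4,125,0,0],[1.5,4,140,0,0],[1.5,4,145,0,0],[1.5,4,145,0,0.4],[1.5,4,145,0,0.65],[1.5,4,145,0,0.8],[1.5,4,145,0,1],[1.5,4,145,0,1],[1.5,4,145,0,1]]]' 30
python3 -c "
from h import *
go(.656,.1024,.08,.048)"
```

```text
time_s: 10.12
eef_pos: [0.6569, 0.1056, 0.0138]
ee_rot: [2.167, 2.274, 0.001]
wrist_force: [-0.4, -0.1, 4.7]
finger_gap: 0.0159
finger_force: 29.4
shift mm [ -3.1  -1.  -66.2] turn 0.0 t 10.12 tcp [0.6569 0.1056 0.0138] q7 0.02 tilt [ 0.     0.001 -1.   ] F [-0.4 -0.1  4.7] gap 0.0159
```

```bash
python3 -m inch '[[[0,0,-25,0,1],[0,0,-60,0,1],[-30,-42,-75,0,1],[-75,-92,-75,0,1],[-115,-142,-75,0,1],[-135,-162,-75,0,1],[-142,-162,-75,0,1],[-142,-162,-75,0,1]]]'
python3 - <<'E'
from h import *
s=ctrl.read_state();i=snapshot("wrist");cv2.imwrite("pics/w6.png",i)
g=blobs(i,[50,100,30],[85,255,255],300)[0];print(g)
go(.488,-.029,.021,.048,s)
E
```

```text
time_s: 11.12
eef_pos: [0.5026, -0.0442, 0.0882]
ee_rot: [2.167, 2.273, 0.002]
wrist_force: [0.1, -0.7, -0.6]
finger_gap: 0.0156
finger_force: 29.5
[([296.8, 145.8], [229, 0, 133, 288, 28549])]
shift mm [ 15.9 -13.9  67.1] turn -0.0 t 11.12 tcp [ 0.5026 -0.0442  0.0882] q7 0.25 tilt [ 0.     0.001 -1.   ] F [ 0.1 -0.7 -0.6] gap 0.0156
```

View pics/w6.png

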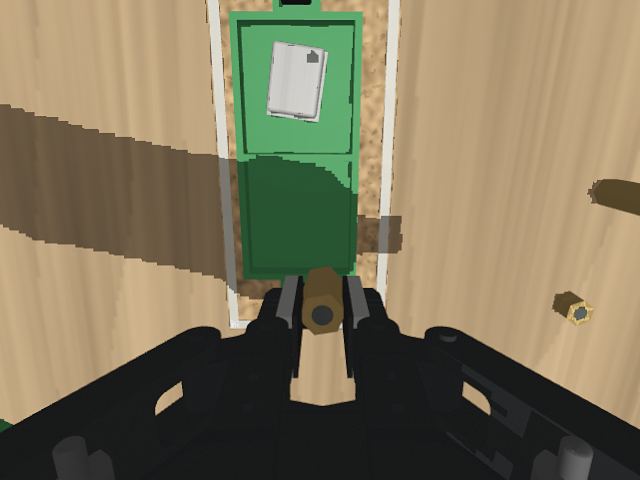

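The wrist view shows the tray inside the white outline with the can upright. The empty cell spans about (240–357, 154–277) px, and the spacer hangs upright between the pads.

Run:
```python
from h import *
s=ctrl.read_state()
p=ray("wrist",[[299,154],[301,277],[295,12],[240,215],[357,215]],.016,s)[:,:2];print(p.round(4))
sp=ray("wrist",[[322,316]],.09+.004,s);print("spacer",sp.round(4))
c=(p[0]+p[1])/2;print(c);go(c[0],c[1],.021,.048,s)
```

```text
[[ 0.4859  0.0081]
 [ 0.4896 -0.067 ]
 [ 0.4814  0.0805]
 [ 0.452  -0.0292]
 [ 0.5215 -0.0258]]
spacer [[ 0.5019 -0.0516  0.094 ]]
[ 0.48774746 -0.029454  ]
shift mm [ 14.5 -14.5  67. ] turn 0.001 t 11.18 tcp [ 0.5028 -0.0433  0.0881] q7 0.25 tilt [ 0.     0.001 -1.   ] F [ 0.8 -0.  -1.3] gap 0.0159
```

```bash
python3 -m inch '[[[18,-14.5,0,0,1],[18,-14.5,20,0,1],[18,-14.5,45,0,1],[18,-14.5,60,0,1],[18,-14.5,66,0,1],[18,-14.5,69,0,1],[18,-14.5,69,0,1]]]'
```

```text
time_s: 12.05
eef_pos: [0.4866, -0.0269, 0.0194]
ee_rot: [2.167, 2.274, 0.001]
wrist_force: [-0.1, 0.3, -0.7]
finger_gap: 0.0163
finger_force: 29.5
```

```bash
python3 -m inch '[[[0,0,0,0,0.75],[0,0,0,0,0.7],[0,0,0,0,0.7],[0,0,0,0,0.7]]]'; python3 -m inch '[[[0,0,-10,0,0.7],[0,0,-30,0,0.7],[0,0,-70,0,0.7],[0,0,-120,0,0.3],[0,0,-120,0,0],[0,0,-120,0,0]]]'
python3 - <<'E'
from h import *
s=ctrl.read_state();i=snapshot("wrist");cv2.imwrite("pics/w7.png",i)
for lo,hi in (([18,90,40],[34,255,255]),):
    for c,st in blobs(i,lo,hi,60,(200,60,450,330))[0]: print(c,st,ray("wrist",c,.03,s).round(4))
h=cv2.inRange(i,(0,0,0),(60,60,60));print(blobs(i,[0,0,0],[180,130,60],60,(230,100,420,300))[0])
go(.4815,.0955,.16,.04,s)
E
```

```text
time_s: 12.55
eef_pos: [0.4862, -0.0269, 0.0192]
ee_rot: [2.167, 2.274, 0.0]
wrist_force: [0.1, 0.1, -1.0]
finger_gap: 0.0258
finger_force: 0.0
time_s: 13.3
eef_pos: [0.4856, -0.0267, 0.1392]
ee_rot: [-2.167, -2.274, 0.0]
wrist_force: [-0.2, -0.1, 0.1]
finger_gap: 0.0783
finger_force: 0.0
[411.9, 68.3] [408, 60, 10, 21, 90] [[0.5358 0.0785 0.03  ]]
[446.3, 95.8] [442, 69, 8, 55, 178] [[0.5596 0.0632 0.03  ]]
[222.6, 92.4] [218, 77, 12, 28, 90] [[0.4165 0.0584 0.03  ]]
[217.5, 121.6] [215, 98, 6, 54, 119] [[0.4128 0.0402 0.03  ]]
[227.3, 136.1] [223, 118, 8, 34, 113] [[0.419  0.0313 0.03  ]]
[440.0, 200.1] [426, 123, 24, 158, 1191] [[ 0.5644 -0.0044  0.03  ]]
[411.0, 199.1] [401, 188, 19, 24, 91] [[ 0.5444 -0.0047  0.03  ]]
[324.3, 226.4] [312, 211, 26, 33, 541] [[ 0.4858 -0.027   0.03  ]]
[412.7, 244.7] [400, 223, 24, 40, 280] [[ 0.5492 -0.0374  0.03  ]]
[409.3, 266.6] [402, 258, 15, 17, 78] [[ 0.5486 -0.054   0.03  ]]
[228.6, 286.1] [221, 262, 16, 56, 236] [[ 0.418  -0.0756  0.03  ]]
[260.5, 289.9] [257, 270, 8, 42, 122] [[ 0.4414 -0.0775  0.03  ]]
[403.9, 295.1] [395, 285, 22, 25, 112] [[ 0.5471 -0.0765  0.03  ]]
[258.8, 319.6] [256, 307, 9, 23, 76] [[ 0.4402 -0.1018  0.03  ]]
[([324.1, 231.6], [319, 226, 12, 12, 105]), ([324.3, 289.4], [314, 279, 22, 21, 434])]
shift mm [122.3   1.8 -20.8] turn 0.008 t 13.3 tcp [ 0.4856 -0.0267  0.1392] q7 0.21 tilt [ 0. -0. -1.] F [-0.2 -0.1  0.1] gap 0.0783
```

The spacer stands at (0.486,−0.028), and its blob and bore look the same as when it stood on the bench. Next is post_b.

```bash
python3 -m inch '[[[20,1,-20,0.008,0],[70,1.5,-20,0.008,0],[110,2,-20,0.008,0],[122,2,-20,0.008,0],[122,2,-20,0.008,0],[122,2,-20,0.008,0]]]'
python3 - <<'E'
from h import *
s=ctrl.read_state();i=snapshot("wrist");cv2.imwrite("pics/w8.png",i)
for c,st in blobs(i,[0,0,0],[180,255,45],80,(230,120,420,290))[0]: print(c,st,ray("wrist",[c[0],c[1]+4],.04,s).round(4))
go(.4815,.0955,.016,.04,s)
E
```

```text
time_s: 14.1
eef_pos: [0.4822, 0.0929, 0.1587]
ee_rot: [2.18, 2.262, -0.003]
wrist_force: [-0.2, -0.8, 0.4]
finger_gap: 0.0852
finger_force: 0.0
[322.5, 217.7] [312, 203, 22, 30, 642] [[0.481  0.0933 0.04  ]]
shift mm [  2.9  -0.4 142.7] turn -0.003 t 14.1 tcp [0.4822 0.0929 0.1587] q7 -0.06 tilt [-0.002 -0.001 -1.   ] F [-0.2 -0.8  0.4] gap 0.0852
```

```bash
python3 -m inch '[[[2,-1,50,0,0],[2,-1,95,0,0],[2,-1,125,0,0],[2,-1,139,0,0],[2,-1,142,0,0],[2,-1,142,0,0.5],[2,-1,142,0,0.7],[2,-1,142,0,0.85],[2,-1,142,0,1],[2,-1,142,0,1],[2,-1,142,0,1]]]' 40
python3 - <<'E'
from h import *
yaw=.1;c=np.array([.490,-.295]);p=c+.088*np.array([-np.sin(yaw),np.cos(yaw)])
s=ctrl.read_state();print(p);go(p[0],p[1],.016,yaw,s)
t=snapshot("top")
for b in blobs(t,[0,0,0],[180,255,45],20,(330,235,400,275))[0]: print(b,ray("top",b[0],.04).round(4))
E
```

```text
time_s: 15.52
eef_pos: [0.4816, 0.0972, 0.0178]
ee_rot: [2.176, 2.266, 0.001]
wrist_force: [-0.7, 0.0, 5.2]
finger_gap: 0.015
finger_force: 39.8
[ 0.48121466 -0.20743963]
shift mm [-304.4  -12.7    1.7] turn -0.059 t 15.53 tcp [0.4816 0.0972 0.0178] q7 0.01 tilt [ 0.     0.001 -1.   ] F [-0.7  0.   5.2] gap 0.015
([368.7, 253.1], [366, 250, 7, 7, 41]) [[ 0.485  -0.0787  0.04  ]]
```

```bash
python3 -m inch '[[[-3,0,0,0,1],[-9,-1,0,0,1],[-18,-2,0,-0.005,1],[-30,-4,0,-0.012,1],[-44,-6,0,-0.02,1],[-60,-8,0,-0.027,1],[-76,-11,0,-0.034,1],[-92,-14,0,-0.041,1],[-108,-16.5,0,-0.048,1],[-124,-19,0,-0.054,1],[-137,-20.5,0,-0.059,1],[-146,-21.5,0,-0.059,1],[-151,-21.5,0,-0.059,1],[-152,-21.5,0,-0.059,1]]]'
python3 - <<'E'
from h import *
t=snapshot("top");cv2.imwrite("pics/t9.png",t)
for b in blobs(t,[0,0,0],[180,255,45],12,(400,230,470,285))[0]: print(b,ray("top",b[0],.04).round(4))
r=cv2.minAreaRect(cv2.findNonZero(blobs(t,[55,120,40],[85,255,255],100,(330,225,436,290))[1]));print(r)
go(.4812,-.205,.016,.1)
E
```

```text
time_s: 17.32
eef_pos: [0.4665, -0.0529, 0.0177]
ee_rot: [-2.105, -2.33, -0.005]
wrist_force: [0.4, 7.9, 7.0]
finger_gap: 0.0149
finger_force: 39.9
([433.4, 256.7], [430, 253, 9, 8, 48]) [[ 0.4807 -0.2266  0.04  ]]
((411.2352600097656, 258.5588073730469), (29.22136688232422, 47.1683464050293), 85.60128784179688)
shift mm [-152.8   -0.9    1.3] turn 0.002 t 17.38 tcp [ 0.4665 -0.0529  0.0177] q7 0.28 tilt [ 0.003  0.002 -1.   ] F [-0.   6.   6.4] gap 0.0148
```

On the bay axis to within about 1 mm. I'll finish the slide.

```bash
python3 -m inch '[[[-3,0,0,0,1],[-9,0,0,0,1],[-18,0,0,0,1],[-30,0,0,0,1],[-44,0,0,0,1],[-60,0,0,0,1],[-76,0,0,0,1],[-92,0,0,0,1],[-108,0,0,0,1],[-122,0,0,0,1],[-134,0,0,0,1],[-143,-0.5,0,0,1],[-149,-0.5,0,0,1],[-152,-0.5,0,0,1],[-152,-0.5,0,0,1]]]'
python3 - <<'E'
from h import *
t=snapshot("top");cv2.imwrite("pics/t10.png",t)
for b in blobs(t,[0,0,0],[180,255,45],12,(488,225,520,285))[0]: print(b,ray("top",b[0],.04).round(4))
go(.4812,-.205,.016,.1)
E
```

```text
time_s: 19.25
eef_pos: [0.4807, -0.203, 0.0178]
ee_rot: [-2.103, -2.329, -0.005]
wrist_force: [0.1, 6.4, 7.5]
finger_gap: 0.0147
finger_force: 40.1
([497.6, 252.0], [494, 249, 9, 8, 56]) [[ 0.4953 -0.3743  0.04  ]]
shift mm [-2.   0.4  1.8] turn 0.002 t 19.3 tcp [ 0.4806 -0.203   0.0178] q7 0.49 tilt [ 0.005 -0.    -1.   ] F [-0.4  6.7  8.8] gap 0.0149
```

```bash
python3 -m inch '[[[-2,0.5,0,0,1],[-4,0.5,0,0,1],[-6,0.5,0,0,1],[-6,0.5,0,0,1],[-6,0.5,0,0,0.6],[-6,0.5,0,0,0],[-6,0.5,0,0,0],[-6,0.5,0,0,0]]]'
python3 -m inch '[[[0,0,-20,0,0],[0,0,-60,0,0],[40,0,-110,0,0],[100,0,-140,0,0],[150,0,-140,0,0],[150,0,-140,0,0],[150,0,-140,0,0]]]'
python3 - <<'E'
from h import *
t=snapshot("top");s=ctrl.read_state();i=snapshot("wrist");cv2.imwrite("pics/t11.png",t);cv2.imwrite("pics/w11.png",i)
for b in blobs(t,[0,0,0],[180,255,45],12,(400,225,520,285))[0]: print(b,ray("top",b[0],.04).round(4))
c=snapshot("scene");cv2.imwrite("pics/s11.png",c)
print("brass",blobs(t,[16,80,50],[30,255,200],8,(440,225,490,285))[0][:6])
print("scene brass",[ (b,ray("scene",b[0],.02).round(3).tolist()) for b in blobs(c,[17,110,40],[32,255,230],8,(190,175,275,235))[0]])
go(.5,0,.2,.1,s)
E
```

```text
time_s: 20.3
eef_pos: [0.4813, -0.2133, 0.017]
ee_rot: [2.109, 2.328, -0.001]
wrist_force: [-0.6, -0.3, -0.1]
finger_gap: 0.0846
finger_force: 0.0
time_s: 21.18
eef_pos: [0.4665, -0.0641, 0.1571]
ee_rot: [2.108, 2.328, -0.001]
wrist_force: [0.3, -0.7, -0.9]
finger_gap: 0.0856
finger_force: 0.0
([405.9, 239.3], [404, 227, 4, 27, 50]) [[ 0.5191 -0.1634  0.04  ]]
([499.8, 251.9], [496, 249, 9, 7, 58]) [[ 0.4957 -0.3794  0.04  ]]
([425.1, 258.0], [422, 255, 8, 7, 48]) [[ 0.4772 -0.2077  0.04  ]]
brass [([487.0, 228.2], [485, 226, 5, 5, 20]), ([483.6, 282.7], [476, 281, 14, 4, 32]), ([471.1, 283.4], [469, 283, 5, 2, 9])]
scene brass [(([206.1, 176.9], [202, 175, 11, 6, 25]), [[0.426, -0.457, 0.02]]), (([236.0, 177.1], [232, 175, 8, 5, 14]), [[0.376, -0.388, 0.02]]), (([255.2, 181.8], [250, 175, 9, 13, 37]), [[0.361, -0.328, 0.02]]), (([242.7, 178.7], [240, 177, 6, 4, 10]), [[0.37, -0.367, 0.02]]), (([218.9, 180.4], [214, 178, 10, 6, 23]), [[0.416, -0.415, 0.02]]), (([205.0, 182.3], [203, 181, 5, 4, 9]), [[0.446, -0.439, 0.02]]), (([210.7, 185.9], [209, 183, 4, 6, 11]), [[0.449, -0.413, 0.
[... 188 characters left out ...]
7, -0.416, 0.02]]), (([266.8, 196.4], [260, 192, 15, 13, 72]), [[0.393, -0.255, 0.02]]), (([273.4, 202.1], [272, 200, 3, 6, 9]), [[0.401, -0.224, 0.02]]), (([193.2, 217.9], [190, 215, 9, 6, 16]), [[0.575, -0.34, 0.02]]), (([249.4, 225.3], [230, 214, 35, 18, 65]), [[0.51, -0.204, 0.02]]), (([197.2, 228.1], [192, 222, 11, 13, 46]), [[0.597, -0.3, 0.02]]), (([207.8, 230.1], [204, 227, 9, 8, 22]), [[0.586, -0.273, 0.02]]), (([202.1, 232.3], [200, 230, 6, 5, 12]), [[0.601, -0.277, 0.02]]), (([218.8, 232.4], [216, 231, 7, 4, 8]), [[0.576, -0.244, 0.02]])]
shift mm [ 61.4  39.6 -43.1] turn -0.003 t 21.23 tcp [ 0.4665 -0.065   0.157 ] q7 0.22 tilt [-0.001 -0.    -1.   ] F [ 0.5 -0.4 -0.2] gap 0.0855
```

Run:
```python
from h import *
t=cv2.imread("pics/t11.png").astype(int)
m=camera_model("top")
P=np.array([[.490,-.33,.03],[.490,-.33,.005],[.483,-.257,.02]])
print(cv2.projectPoints(P.reshape(-1,1,3),cv2.Rodrigues(np.array(m["R"]))[0],np.array(m["t"]),np.array(m["camera_matrix"]),np.array(m["dist"]))[0].reshape(-1,2).round(1))
p=t[238:270,432:496];print("G-R")
for r in (p[...,1]-p[...,2]): print("".join("#" if v<10 else ("+" if v<25 else ".") for v in r))
```

```text
[[477.3 254.2]
 [474.6 255.3]
 [444.9 256.9]]
G-R
###################################################++++#++++####
#########################################++++++++...........+###
#############################++++++++++++.++.+++.............###
################+#+++++++++++..+.++.+.+......................###
#####+.+#+++++++++.+....+.+...................+..............###
..........++.+.+........+..+........+.....++..+..............###
..........+++...+......+..+.+.+.........+....................###
..........+...+....+.++..+.++................................###
...............+............+.......++....++.................###
............+..+...+.....................+....................++
...............+...........++........+.........+................
...........+..+......+..++..+++......+......++++................
.......+++++++++.......+...++.............+++###+...............
....+#######++#+++++++...+.++.+......+...++######+..............
....+###############++++.....+.+........++########+.............
....+###############++...+...+.........++#########+.............
....+#####
[... 329 characters left out ...]
#######+...+..................++++...............#
....+################+.....+.++.+........++....................#
....+###############++.......+..+....+.....+...................#
....+###############+++.....+.++...+++......+..................#
......+++####+##+##+++......+..........+..+.+..................#
.........++++++++++++..+....................+..................#
............+.......++....+...+....+........+...+..............+
.............+..+........+....+...........+..+.+...............+
............+...+.+.++.....+.++..++............................#
........................++........+...........+++++....+++######
............................+.+++...+++++++++++#################
```

The spacer blob is about 9×8 px at (477,253), right where a standing one should project, and the can lies normally in its own cell. I'm handing in.

```bash
python3 -c "
from workcell import ctrl
print(ctrl.sign_off())"
```

```text
the job is handed in; nothing more can be done
None
```

I handed the job in with no verdict shown: by my last camera check the tray lies about 3 mm from the blue outline's centre, with the 30 mm spacer standing in its compartment and the can in its own; the first grasp closed on nothing above the post and was redone lower.

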